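# Spread the washed stoppers out to dry

## Task

Get the washed stoppers ready to dry: take the paddle that lies across the drying tray and stand it in the steel beaker, blade up, and spread the heap of five stoppers evenly over the whole floor of the tray, in a single layer, each standing on one of its flat ends and with at least two centimetres clear between any two. Leave the beaker standing upright and do not disturb the other things on the bench.

Things in the scene. Friction and masses are not known exactly. Their poses are not given: they have to be found in the camera images.
- tray: shallow aluminium drying tray, fixed on the bench; outside 210 mm (its x) by 330 mm (its y) by 30 mm high, walls and floor 5 mm thick, so the inside is 200 x 320 mm. Origin: centre of its underside; x and y along its sides, z up. The heap of stoppers is in one half (its +y or -y half), the paddle lies across the other half.
- beaker: straight round stainless steel beaker, open at the top, 110 mm high, 78 mm outside and 70 mm inside diameter, inner floor 8 mm above its underside, 0.7 kg, standing loose on the bench to the left or right of the tray. Origin: centre of its underside; z up.
- paddle: flat wooden stirring paddle, 250 mm long (x), 12 mm thick (z), about 90 g; starts lying flat across the tray's long rims (30 mm above the bench), handle end overhanging the near rim, blade away from the robot. Origin: its middle; +x points to the blade end. Handle 18 mm wide from x = -125 to +45 mm, blade 44 mm wide from +45 to +125 mm; centre of mass at x = about +27 mm.
- paddle_end (a point): centre of the paddle's handle end (x = -125 mm on the paddle)
- stopper1: one of five identical red-brown rubber stoppers, slightly tapered: 60 mm diameter at the wide end, 52 mm at the narrow end, 45 mm high, about 130 g, solid. Origin: its centre, on the axis at half height; z along the axis towards the narrow end. At the start they are heaped: four stand close together on the tray's floor, wide end down, and one stands on top of those.
- stopper2: one of five identical red-brown rubber stoppers, slightly tapered: 60 mm diameter at the wide end, 52 mm at the narrow end, 45 mm high, about 130 g, solid. Origin: its centre, on the axis at half height; z along the axis towards the narrow end. At the start they are heaped: four stand close together on the tray's floor, wide end down, and one stands on top of those.
- stopper3: one of five identical red-brown rubber stoppers, slightly tapered: 60 mm diameter at the wide end, 52 mm at the narrow end, 45 mm high, about 130 g, solid. Origin: its centre, on the axis at half height; z along the axis towards the narrow end. At the start they are heaped: four stand close together on the tray's floor, wide end down, and one stands on top of those.
- stopper4: one of five identical red-brown rubber stoppers, slightly tapered: 60 mm diameter at the wide end, 52 mm at the narrow end, 45 mm high, about 130 g, solid. Origin: its centre, on the axis at half height; z along the axis towards the narrow end. At the start they are heaped: four stand close together on the tray's floor, wide end down, and one stands on top of those.
- stopper5: one of five identical red-brown rubber stoppers, slightly tapered: 60 mm diameter at the wide end, 52 mm at the narrow end, 45 mm high, about 130 g, solid. Origin: its centre, on the axis at half height; z along the axis towards the narrow end. At the start they are heaped: four stand close together on the tray's floor, wide end down, and one stands on top of those.
- sample_bottle: bystander, loose on the bench: capped amber sample bottle, 60 mm diameter, 140 mm tall, on the side of the tray away from the beaker. Origin: centre of its underside.
- jar: bystander, loose on the bench: capped glass jar, 68 mm diameter, 85 mm tall. Origin: centre of its underside.
- can: bystander, loose on the bench: grey can, 66 mm diameter, 115 mm tall. Origin: centre of its underside.
- jug: bystander, loose on the bench: grey oil jug with black cap, 85 x 120 mm, 218 mm tall. Origin: centre of its underside.
- carton: bystander, loose on the bench: cardboard carton, 100 x 140 x 60 mm. Origin: centre of its underside.
- glass_beaker: bystander, loose on the bench: empty glass beaker, 80 mm diameter, 90 mm tall. Origin: centre of its underside.
Mind the look-alikes: they are no part of the job. What is shaped like the stopper5 but blue, green or purple is not meant.

How it is judged (in metres and radians):
At the end, for the whole second after the job is handed in: Stoppers at rest on the tray floor, upright within 0.15 rad (either end), centres over 78 mm apart, some beyond 70 mm towards each short end and 20 mm towards each long side. Paddle at rest in the beaker, handle end down (under 40 mm up), leaning under 0.65 rad; beaker within 0.1 rad of upright (z of stopper1 in the frame of tray between 0.02 and 0.031 m and (angle between stopper1's own z axis and vertical below 0.15 rad or angle between stopper1's own z axis and vertical above 2.99 rad) and linear speed of each of stopper1, stopper2, stopper3, stopper4, stopper5, paddle below 0.02 m/s and x of stopper1 in the frame of tray between -0.08 and 0.08 m and y of stopper1 in the frame of tray between -0.14 and 0.14 m and z of stopper2 in the frame of tray between 0.02 and 0.031 m and (angle between stopper2's own z axis and vertical below 0.15 rad or angle between stopper2's own z axis and vertical above 2.99 rad) and x of stopper2 in the frame of tray between -0.08 and 0.08 m and y of stopper2 in the frame of tray between -0.14 and 0.14 m and z of stopper3 in the frame of tray between 0.02 and 0.031 m and (angle between stopper3's own z axis and vertical below 0.15 rad or angle between stopper3's own z axis and vertical above 2.99 rad) and x of stopper3 in the frame of tray between -0.08 and 0.08 m and y of stopper3 in the frame of tray between -0.14 and 0.14 m and z of stopper4 in the frame of tray between 0.02 and 0.031 m and (angle between stopper4's own z axis and vertical below 0.15 rad or angle between stopper4's own z axis and vertical above 2.99 rad) and x of stopper4 in the frame of tray between -0.08 and 0.08 m and y of stopper4 in the frame of tray between -0.14 and 0.14 m and z of stopper5 in the frame of tray between 0.02 and 0.031 m and (angle between stopper5's own z axis and vertical below 0.15 rad or angle between stopper5's own z axis and vertical above 2.99 rad) and x of stopper5 in the frame of tray between -0.08 and 0.08 m and y of stopper5 in the frame of tray between -0.14 and 0.14 m and horizontal distance between each of stopper2, stopper3, stopper4, stopper5 and stopper1 above 0.078 m and horizontal distance between each of stopper3, stopper4, stopper5 and stopper2 above 0.078 m and horizontal distance between each of stopper4, stopper5 and stopper3 above 0.078 m and horizontal distance between stopper5 and stopper4 above 0.078 m and y of any of stopper1, stopper2, stopper3, stopper4, stopper5 in the frame of tray above 0.07 m and y of any of stopper1, stopper2, stopper3, stopper4, stopper5 in the frame of tray below -0.07 m and x of any of stopper1, stopper2, stopper3, stopper4, stopper5 in the frame of tray above 0.02 m and x of any of stopper1, stopper2, stopper3, stopper4, stopper5 in the frame of tray below -0.02 m and z of paddle_end in the frame of beaker between 0 and 0.04 m and horizontal distance between paddle_end and beaker below 0.036 m and angle between paddle's own x axis and vertical below 0.65 rad and angle between beaker's own z axis and vertical below 0.1 rad); the robot touches nothing.
It fails at once if another thing on the bench (bottle, jar, can, jug, carton, glass beaker) is moved more than 30 mm (distance of any of sample_bottle, jar, can, jug, carton, glass_beaker from where it was at the start of the episode above 0.03 m).
It also fails if it takes over 72 s, if anything falls off the work surface, if the arm or the gripper's body presses on something with over 40 N, if the wrist force passes 120 N, or if a joint passes its speed limit or range.

## Robot

A 7-joint arm with a two-finger parallel gripper is mounted at the origin on the work surface. World frame = base frame: x ahead of the robot, y to its left, z up, the work surface at z = 0. Lengths are in mm, angles in rad, forces in N, time in s.
With the tool pointing down it reaches from about 350 to 900 mm from the base axis. Payload 8.1 kg.
Tool frame: the origin (TCP) lies midway between the tips of the shut fingers; the grasp point (between the pads) lies 19 mm behind it; z points along the fingers, y is the line along which they close (so a half turn about z gives the same grasp; the last joint's range is limited). The gripper opens to 85 mm and grips with 20 to 120 N. Pads are 22 mm wide; open, the fingers measure 114 mm over their backs; the gripper's body (76 mm by 85 mm) begins 54 mm behind the grasp point. The pads swing forward as they close: fully open they stand 13 mm farther back than shut.
Start: joints at [-1.251, 0.434, 0.025, 1.573, -0.012, 1.134, -0.075], TCP at [256.475, 569.967, 231.323] pointing down, gripper open.
Joint ranges: [-2.62, 2.62], [-0.44, 2.09], [-1.27, 1.32], [0.08, 2.57], [-1.32, 4.46], [0.12, 2], [-2.74, 2.74]. Speed limits (rad/s): [2.22, 2.22, 3.01, 3.01, 3.14, 3.14, 3.14].

## Interface

Orientations are given as a rotation vector (axis times angle).
In Python, from station import read_state, viewer, workorder, finder gives the robot as it stands. The module is installed in compiled form; this text tells all that it offers.
- The arm moves only by the tool arm_command, never from a script. Its argument "motion" is a list of rows, each a list of 3 entries, a list of its own where there are three numbers: the shift along the world's x, y, z in m, then the turn about the world's z in degrees, then the closure, from 0 (fully open) to 1 (shut). In form: [[[dx, dy, dz], spin, gripper], ...]. A call has 1 to 10 rows; each row shifts and turns the commanded pose from where the row before left it; what a row does not reach is not made up. A row lasts 1/8 s, in which the tool goes at most 62.5 mm and 10.7 degrees, less where a joint would pass 70% of its speed; a pose out of reach is approached as far as the arm can. A call is refused whole if a number of a shift passes 0.0625 or a number of a turn 10.7, either way. A call with a gripper value outside its range is refused whole. The fingers move at their own pace and stop on an object; "newtons" is the grip in N (left out, the last holds). Time passes only in rows, so rows that do not move let the fingers close. It gives the time, the measured TCP pose, the force, the opening and the grip force at its end, in the units of the state.
- read_state(): the state, without advancing time (a new reading comes with each control period).
- viewer.snapshot(name): name is "side" or "top" or "wrist"; returns the picture (400x640x3 uint8, red, green, blue); there is no depth.
- viewer.get_calibration(name): a dict with "intrinsics" (3x3 intrinsics, pixels), "dist_coeffs" ([k1, k2, p1, p2, k3] as OpenCV has them; the pictures are not rectified), "R" (3x3) and "t" (3): a world point X has camera coordinates R X + t. Camera axes: x right, y down, z forward; pixel columns grow to the right and rows downward; lengths in mm; the calibration is good to about 2 mm. A picture is of the moment at which its call begins: read the wrist's pose just before it. get_calibration takes no time and is no camera call; for the wrist camera it gives the pose at the moment of the call.
- workorder.hand_in(): hands the job in; it is judged then, once.
Trained networks look in the newest picture that a camera, given by its name, has taken for a name from the list of things; names that differ only in an ending like _2 or _b are one class to them, and where a whole thing is asked for, a point or a joint stands for the part that bears it (a point fixed in the world has none). Each returns a list of dicts, best first, with "p" (0 to 1); they miss things now and then, are a little off and sometimes report something else, mostly with a low value. They report only what shows in the picture. A call takes as long as a camera call. They do not tell look-alikes from the thing itself.
- finder.spot_in(camera, query): "location" ([x, y, z] in mm, in world coordinates, good to about 4 mm: the middle of the surface that is visible of it).
The state is a dict: "time": time; "joint_pos": joint angles; "qd": joint speeds; "joint_torque": joint torques, N m; "tcp_pos": TCP position; "eef_rot": TCP orientation; "force": force on the tool from outside, world axes, zero at the start; "wrist_torque": the same for the moment, N m; "gripper_width": finger opening in mm; "finger_force": force on a finger pad.
Only numpy, scipy, OpenCV 4.12 (cv2) and the standard library are available. Lean on these libraries where they do the work, as an engineer would, in place of code of your own. Each camera call takes 0.05 s, during which the arm holds its last target. There are 200 camera calls.

## Working session

There is one attempt and no reset: what is moved stays moved. The work goes in short steps, Python scripts to look and compute and a tool call to move; the robot and the scene stay as the last step left them, time stands still between calls to the robot, and variables do not carry over. Pictures are saved under pics/ and viewed, at most 10 in all, crops included, and the job is handed in when it is done.

Besides the shell and the picture viewer there is one more tool, called by a JSON object that holds its "name" and its "arguments", one argument or row to a line. arm_command: Moves the arm, as the interface text tells. Its arguments: {"type":"object","properties":{"motion":{"type":"array","items":{"type":"array"}},"newtons":{"type":"number"}},"required":["motion"]}

```bash
mkdir -p pics; python3 - <<'E'
from station import read_state, viewer, finder
import cv2, numpy as np
s=read_state(); print({k:np.round(v,3).tolist() for k,v in s.items()})
for c in ["top","side"]:
    cv2.imwrite(f"pics/{c}0.png",viewer.snapshot(c)[:,:,::-1])
    K=viewer.get_calibration(c); print(c,{k:np.round(v,3).tolist() for k,v in K.items()})
for q in ["tray","beaker","paddle","paddle_end","stopper1","sample_bottle"]:
    for r in finder.spot_in("top",q)[:8]: print(q,round(r["p"],2),np.round(r["location"],0))
E
```

```text
{'time': 0.0, 'joint_pos': [-1.251, 0.435, 0.025, 1.574, -0.012, 1.134, -0.075], 'qd': [-0.0, 0.0, -0.0, 0.0, -0.001, 0.003, -0.0], 'joint_torque': [-0.0, -67.046, 1.025, -31.621, 0.015, 0.013, 0.0], 'tcp_pos': [256.277, 569.468, 230.524], 'eef_rot': [-0.659, -3.071, 0.003], 'force': [-1.012, -0.638, -0.74], 'wrist_torque': [0.026, 0.002, 0.059], 'finger_force': 0.0, 'gripper_width': 85.308}
top {'intrinsics': [[438.232, 0.0, 320.771], [0.0, 438.232, 202.08], [0.0, 0.0, 1.0]], 'dist_coeffs': [-0.075, 0.0, 0.0, 0.0, 0.0], 'R': [[-0.13, -0.992, 0.002], [-0.966, 0.126, -0.225], [0.223, -0.031, -0.974]], 't': [59.734, 570.766, 1115.709]}
side {'intrinsics': [[400.509, 0.0, 324.009], [0.0, 400.509, 206.295], [0.0, 0.0, 1.0]], 'dist_coeffs': [0.003, 0.0, 0.0, 0.0, 0.0], 'R': [[0.724, -0.689, -0.019], [-0.455, -0.457, -0.764], [0.518, 0.562, -0.645]], 't': [-392.603, 305.411, 1136.154]}
tray 0.84 [560. -59.   5.]
tray 0.2 [ 751. -179.  109.]
beaker 0.86 [ 430. -384.   58.]
paddle 0.75 [536.  22.  96.]
paddle 0.63 [ 618. -122.   41.]
paddle_end 0.98 [ 619. -123.   46.]
paddle_end 0.16 [558. -61.   8.]
stopper1 0.94 [354.  34.  44.]
stopper1 0.86 [489.  29.  51.]
stopper1 0.8 [550.  58.  50.]
stopper1 0.8 [627. 197.  40.]
stopper1 0.77 [495. 194.  43.]
stopper1 0.73 [542.  25.  96.]
stopper1 0.72 [537. -20.  51.]
stopper1 0.66 [598.   5.  50.]
sample_bottle 0.94 [483. 361.  97.]
```

View pics/top0.png

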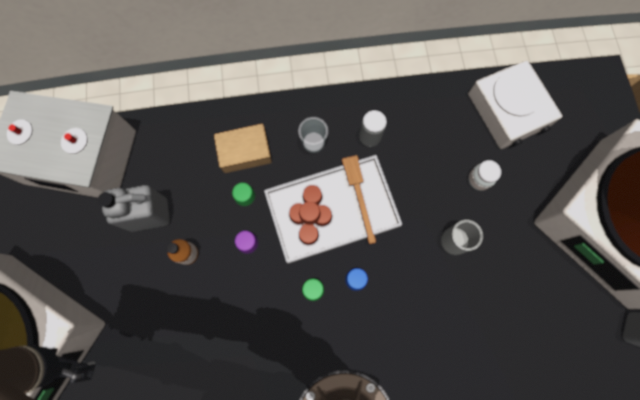

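View pics/side0.png

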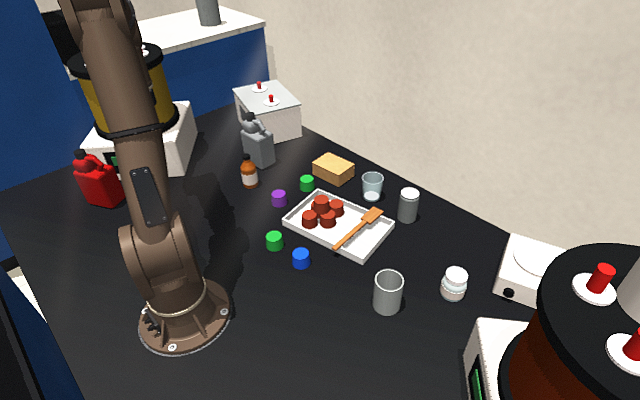

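Top view: the red-brown stopper heap is at (312,213), the paddle runs from (352,165) to (372,238), and the tray is around (333,208). The steel beaker is at (462,237). The look-alikes are the green (242,193), purple (245,241), green (313,290) and blue (357,279) stoppers, and the glass beaker at (313,135). The five red-brown stoppers in the tray fit the description. I'll confirm this in one enlarged crop and measure.

```bash
cat > h.py <<'E'
import numpy as np, cv2
from station import read_state, viewer, finder, workorder
def cal(c):
    k=viewer.get_calibration(c); return [np.array(k[n],float) for n in("intrinsics","dist_coeffs","R","t")]
def back(c,px,z,C=None):
    K,d,R,t=C or cal(c); px=np.array(px,float).reshape(-1,1,2)
    n=cv2.undistortPoints(px,K,d).reshape(-1,2); r=np.c_[n,np.ones(len(n))]@R; o=-R.T@t
    return o+r*((z-o[2])/r[:,2])[:,None]
def proj(c,X,C=None):
    K,d,R,t=C or cal(c); return cv2.projectPoints(np.array(X,float).reshape(-1,1,3),cv2.Rodrigues(R)[0],t,K,d)[0].reshape(-1,2)
def spots(c,q,pmin=.3):
    return [(round(r["p"],2),np.round(r["location"]).tolist()) for r in finder.spot_in(c,q) if r["p"]>pmin]
E
python3 - <<'E'
from h import *
im=viewer.snapshot("top"); hsv=cv2.cvtColor(im,cv2.COLOR_RGB2HSV)
crop=im[90:310,170:510]; cv2.imwrite("pics/crop0.png",cv2.resize(crop,None,fx=2.3,fy=2.3,interpolation=cv2.INTER_CUBIC)[:,:,::-1])
for n,p in [("tray c",(333,208)),("paddle",(365,210)),("blade",(352,170)),("stop",(310,211)),("stop2",(308,234))]: print(n,hsv[p[1],p[0]])
# tray: bright low saturation
m=((hsv[...,2]>110)).astype(np.uint8); m[:150]=0; m[265:]=0; m[:,:262]=0; m[:,405:]=0
m=cv2.morphologyEx(m,cv2.MORPH_CLOSE,np.ones((9,9)))
c=max(cv2.findContours(m,0,2)[0],key=cv2.contourArea); r=cv2.minAreaRect(c); b=cv2.boxPoints(r); print("tray",r); print(back("top",b,30).round())
for q in ["beaker","sample_bottle","jar","can","glass_beaker","carton"]: print("top",q,spots("top",q))
viewer.snapshot("side")
for q in ["tray","beaker","can","glass_beaker","paddle","stopper1"]: print("side",q,spots("side",q))
E
```

```text
tray c [150   1 219]
paddle [ 14 117 196]
blade [ 14 132 189]
stop [  7 137 184]
stop2 [  7 129 190]
tray ((332.3999938964844, 208.70001220703125), (89.4924545288086, 122.38013458251953), 71.56504821777344)
[[ 651.  146.   30.]
 [ 722. -195.   30.]
 [ 469. -233.   30.]
 [ 406.   95.   30.]]
top beaker [(0.91, [429.0, -385.0, 59.0])]
top sample_bottle [(0.92, [484.0, 359.0, 95.0])]
top jar [(0.83, [590.0, -463.0, 84.0])]
top can [(0.87, [750.0, -179.0, 107.0])]
top glass_beaker [(0.86, [784.0, -19.0, 55.0])]
top carton [(0.88, [757.0, 182.0, 62.0])]
side tray [(0.72, [551.0, -84.0, 0.0]), (0.52, [535.0, -31.0, 38.0])]
side beaker [(0.65, [415.0, -383.0, 72.0]), (0.55, [740.0, 164.0, 58.0])]
side can [(0.77, [746.0, -200.0, 79.0])]
side glass_beaker [(0.8, [762.0, -29.0, 62.0])]
side paddle [(0.59, [606.0, -134.0, 38.0]), (0.37, [538.0, 7.0, 86.0])]
side stopper1 [(0.75, [338.0, 19.0, 36.0]), (0.73, [490.0, 13.0, 39.0]), (0.69, [533.0, -28.0, 41.0]), (0.68, [626.0, 183.0, 29.0]), (0.67, [352.0, -98.0, 40.0]), (0.66, [490.0, 188.0, 37.0]), (0.53, [599.0, -14.0, 50.0]), (0.52, [538.0, 7.0, 87.0])]
```

View pics/crop0.png

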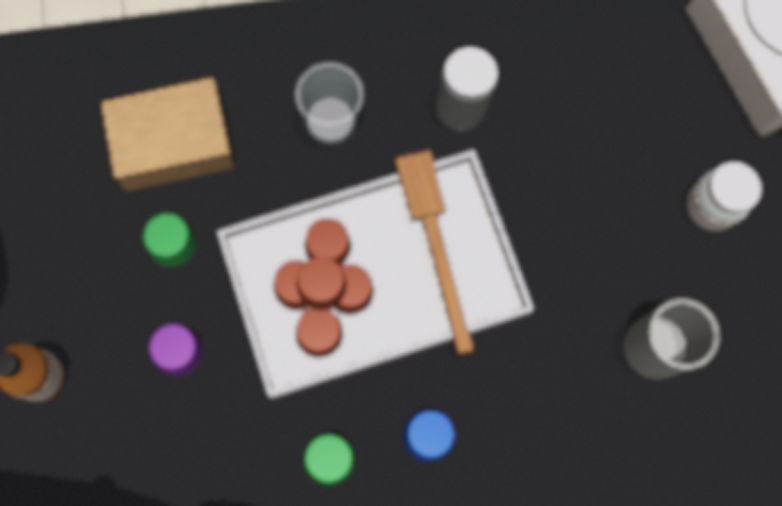

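The crop shows five red-brown stoppers in the tray: one on top at crop (321,280) and four below at (327,241), (295,283), (350,288) and (319,331). The paddle blade end is at (413,154) and its handle end at (465,351). The steel beaker rim is centred at (685,333).

```bash
cat >> h.py <<'E'
def cr(p): return np.array(p,float).reshape(-1,2)/2.3+[170,90]
E
python3 - <<'E'
from h import *
from scipy.optimize import least_squares
C=cal("top")
P=back("top",cr([(217,231),(475,150),(533,311),(271,397)]),30,C)
print(P.round())
L=np.array([[105,165],[105,-165],[-105,-165],[-105,165]])
R2=lambda a:np.array([[np.cos(a),-np.sin(a)],[np.sin(a),np.cos(a)]])
f=lambda v:((L@R2(v[2]).T+v[:2])-P[:,:2]).ravel()
s=least_squares(f,[560,-60,-.1]); print("tray",s.x, s.fun.round(1))
e=back("top",cr([(413,154),(465,351),(395,158),(431,150),(456,353),(473,349)]),42,C); print("paddle ends",e.round())
d=e[0]-e[1]; print(np.linalg.norm(d),np.degrees(np.arctan2(d[1],d[0])))
tf=lambda q:R2(s.x[2]).T@(np.array(q)[:2]-s.x[:2])
print("paddle ends in tray",tf(e[0]).round(),tf(e[1]).round())
print("beaker rim",back("top",cr([(685,333)]),110,C).round(), "can top",back("top",cr([(470,72)]),115,C).round(),"glass",back("top",cr([(330,94)]),90,C).round(), "jar", back("top",cr([(737,187)]),85,C).round())
st=np.r_[back("top",cr([(321,278)]),95,C),back("top",cr([(327,239),(295,282),(350,286),(319,329)]),50,C)]
print("stoppers",st.round(), [tf(q).round().tolist() for q in st])
print("lookalikes",back("top",cr([(431,433),(329,458),(173,346),(166,235)]),45,C).round())
for i in range(1): print(read_state()["joint_pos"])
E
```

```text
[[ 635.  136.   30.]
 [ 697. -191.   30.]
 [ 488. -228.   30.]
 [ 427.   94.   30.]]
tray [ 5.61895666e+02 -4.72850864e+01  1.87155013e-01] [-0.8 -1.9 -1.4  1.4  1.3 -0.8  0.9  1.3]
paddle ends [[ 698. -113.   42.]
 [ 450. -138.   42.]
 [ 696.  -90.   42.]
 [ 700. -135.   42.]
 [ 449. -127.   42.]
 [ 451. -148.   42.]]
249.26161821891574 5.863083298855401
paddle ends in tray [121. -90.] [-127.  -69.]
beaker rim [[ 429. -377.  110.]] can top [[ 766. -186.  115.]] glass [[769. -20.  90.]] jar [[ 595. -484.   85.]]
stoppers [[547.  18.  95.]
 [603.   5.  50.]
 [556.  49.  50.]
 [543. -14.  50.]
 [497.  28.  50.]] [[-2.0, 67.0], [50.0, 44.0], [12.0, 96.0], [-13.0, 36.0], [-50.0, 86.0]]
lookalikes [[361. -84.  45.]
 [348.  35.  45.]
 [499. 200.  45.]
 [634. 196.  45.]]
[-1.25060818  0.43450113  0.02501796  1.57322908 -0.0116084   1.13401312
 -0.07511152]
```

{"name": "arm_command", "arguments": {
  "motion": [
    [[0.025, -0.045, 0], 3, 0],
    [[0.025, -0.045, 0], 3, 0],
    [[0.025, -0.045, 0], 3, 0],
    [[0.025, -0.045, 0], 3, 0],
    [[0.025, -0.045, 0], 3, 0],
    [[0.025, -0.045, 0], 3, 0],
    [[0.025, -0.045, 0], 3, 0],
    [[0.025, -0.045, 0], 3, 0],
    [[0.025, -0.045, 0], 3, 0],
    [[0.025, -0.045, 0], 3, 0]
  ],
  "newtons": 20
}}

```text
time: 2.35
tcp_pos: [507.2, 118.5, 231.6]
eef_rot: [-0.161, 3.137, 0.001]
force: [0.5, 0.6, -0.0]
gripper_width: 85.6
finger_force: 0.0
```

{"name": "arm_command", "arguments": {
  "motion": [
    [[0.03, -0.047, 0], 0, 0],
    [[0.03, -0.047, -0.01], 0, 0],
    [[0.03, -0.047, -0.02], 0, 0],
    [[0.03, -0.047, -0.02], 0, 0],
    [[0.032, -0.046, -0.02], 0, 0],
    [[0, 0, 0], 0, 0]
  ]
}}

```text
time: 3.1
tcp_pos: [658.4, -119.8, 158.8]
eef_rot: [0.148, -3.135, 0.004]
force: [-0.9, 0.9, 0.8]
gripper_width: 85.5
finger_force: 0.0
```

```bash
cat >> h.py <<'E'
def look(c,name,scale=1):
    C=cal(c); im=viewer.snapshot(c); np.savez(f"pics/{name}.npz",im=im,K=C[0],d=C[1],R=C[2],t=C[3]); cv2.imwrite(f"pics/{name}.png",im[:,:,::-1]); return im,C
E
python3 - <<'E'
from h import *
s=read_state(); print(s["tcp_pos"],s["eef_rot"]); im,C=look("wrist","w1")
print(spots("wrist","paddle"),spots("wrist","stopper1"),spots("wrist","paddle_end"))
hsv=cv2.cvtColor(im,cv2.COLOR_RGB2HSV); print(proj("wrist",[[659,-116,42],[450,-138,42],[698,-113,42]],C))
E
```

```text
[ 658.39665429 -119.78672539  158.8100965 ] [ 0.14809487 -3.13510706  0.00443489]
[] [(0.89, [583.0, 46.0, 46.0]), (0.76, [542.0, -27.0, 51.0]), (0.76, [647.0, 173.0, 8.0]), (0.74, [510.0, 16.0, 52.0]), (0.63, [549.0, 10.0, 92.0]), (0.57, [604.0, -7.0, 51.0])] [(0.95, [628.0, -120.0, 45.0])]
[[ 327.77222322  191.68395775]
 [ 325.91945224 -129.43251343]
 [ 326.73126618  235.70891464]]
```

View pics/w1.png

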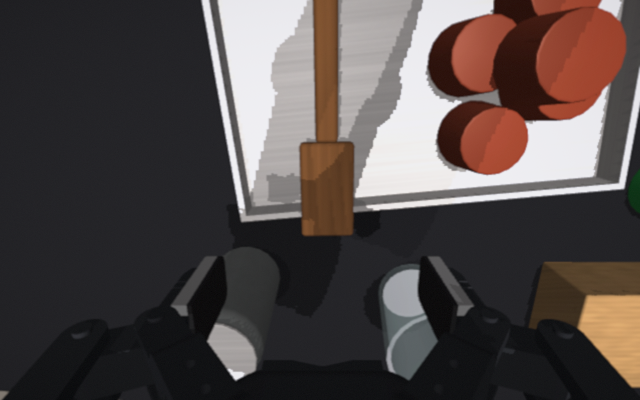

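{"name": "arm_command", "arguments": {
  "motion": [
    [[-0.005, 0.003, -0.04], 0, 0],
    [[0, 0, -0.05], 0, 0],
    [[0, 0, -0.035], 0, 0],
    [[0, 0, -0.012], 0, 0],
    [[0, 0, 0], 0, 1],
    [[0, 0, 0], 0, 1],
    [[0, 0, 0], 0, 1],
    [[0, 0, 0], 0, 1]
  ],
  "newtons": 20
}}

```text
time: 4.3
tcp_pos: [654.9, -111.3, 26.5]
eef_rot: [-0.158, 3.134, -0.001]
force: [-0.3, 0.2, 7.3]
gripper_width: 43.8
finger_force: 20.0
```

{"name": "arm_command", "arguments": {
  "motion": [
    [[0, 0, 0.03], 0, 1],
    [[0, 0, 0.05], 0, 1],
    [[0, 0, 0.05], 0, 1],
    [[0, 0, 0.05], 0, 1],
    [[0, 0, 0.04], 0, 1],
    [[0, 0, 0], 0, 1]
  ]
}}

```text
time: 5.05
tcp_pos: [655.4, -111.5, 249.2]
eef_rot: [-0.157, 3.13, -0.002]
force: [0.2, 0.1, -1.5]
gripper_width: 43.4
finger_force: 21.4
```

```bash
python3 - <<'E'
from h import *
im,C=look("side","s1"); cv2.imwrite("pics/s1c.png",cv2.resize(im[60:340,200:480],None,fx=2,fy=2)[:,:,::-1]); print(read_state()["tcp_pos"],read_state()["gripper_width"])
E
```

```text
[ 654.25450713 -111.17955439  246.62977586] 43.87078030786413
```

View pics/s1c.png

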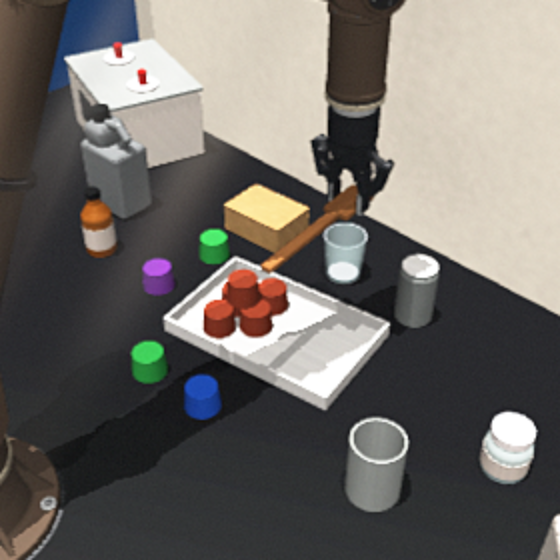

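```bash
python3 - <<'E'
from h import *
C=cal("side")
for z0 in (268,):
  for th in (0,10,20,30):
    a=np.radians(th); print(th,proj("side",[[655-205*np.cos(a)*.995,-111-205*np.cos(a)*.1,z0-205*np.sin(a)],[655,-111,z0]],C).round())
E
```

```text
0 [[331. 190.]
 [373. 159.]]
10 [[332. 200.]
 [373. 159.]]
20 [[334. 207.]
 [373. 159.]]
30 [[337. 213.]
 [373. 159.]]
```

{"name": "arm_command", "arguments": {
  "motion": [
    [[-0.049, -0.046, 0], 0, 1],
    [[-0.049, -0.046, 0], 0, 1],
    [[-0.049, -0.046, 0], 0, 1],
    [[-0.049, -0.046, 0], 0, 1],
    [[-0.049, -0.046, 0], 0, 1],
    [[-0.049, -0.046, -0.03], 0, 1],
    [[0, 0, -0.05], 0, 1],
    [[0, 0, -0.03], 0, 1],
    [[0, 0, 0], 0, 1]
  ]
}}

```text
time: 6.22
tcp_pos: [382.0, -362.4, 136.3]
eef_rot: [0.157, -3.133, -0.006]
force: [-0.0, -0.6, -0.4]
gripper_width: 43.5
finger_force: 21.4
```

```bash
python3 - <<'E'
from h import *
s=read_state(); print(s["tcp_pos"],s["force"])
im,C=look("side","s2"); cv2.imwrite("pics/s2c.png",cv2.resize(im[180:400,240:540],None,fx=2.5,fy=2.5)[:,:,::-1])
print(spots("side","beaker"),proj("side",[[429,-377,110],[429,-377,0]],C))
E
```

```text
[ 382.03276246 -362.37752365  136.29142647] [-0.03770237 -0.6142796  -0.39101756]
[(0.78, [406.0, -393.0, 62.0])] [[389.51284438 280.21880912]
 [386.19945405 305.01443143]]
```

View pics/s2c.png

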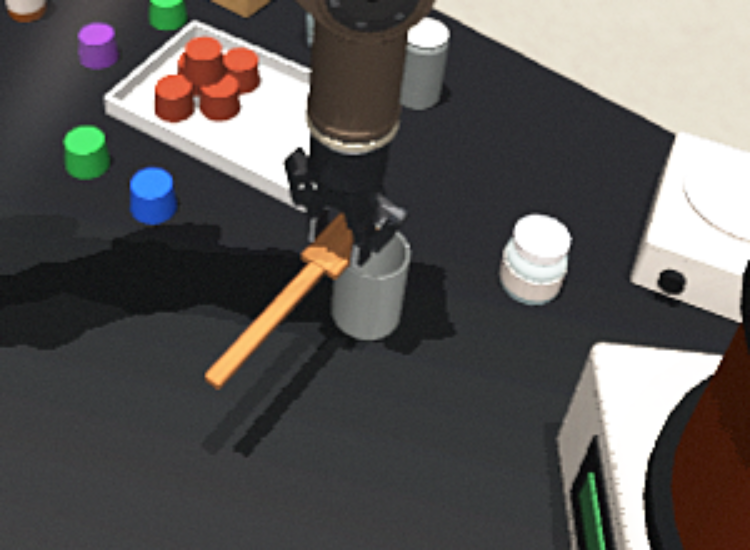

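The paddle is level at crop (330,250) with its blade above the steel beaker at (370,290). The move fell about 22 mm short in x and y. I'll finish it, then press the blade end on the beaker rim to tip the handle down.

{"name": "arm_command", "arguments": {
  "motion": [
    [[-0.022, -0.023, 0], 0, 1],
    [[0, 0, 0], 0, 1],
    [[0, 0, -0.025], 0, 1],
    [[0, 0, -0.006], 0, 1],
    [[0, 0, -0.005], 0, 1],
    [[0, 0, -0.005], 0, 1],
    [[0, 0, -0.004], 0, 1]
  ]
}}

```text
time: 7.2
tcp_pos: [362.1, -386.9, 94.1]
eef_rot: [-0.158, 3.137, 0.0]
force: [-2.2, 1.7, 5.0]
gripper_width: 43.2
finger_force: 21.7
```

```bash
cat >> h.py <<'E'
def wood(im):
    h=cv2.cvtColor(im,cv2.COLOR_RGB2HSV); return ((h[...,0]>8)&(h[...,0]<22)&(h[...,1]>110)&(h[...,2]>60))
E
python3 - <<'E'
from h import *
s=read_state(); print(s["tcp_pos"],s["force"],s["gripper_width"])
im,C=look("side","s3"); m=wood(im); m[:240]=0; m[:,500:]=0; m[:,:260]=0
n,l,st,ce=cv2.connectedComponentsWithStats(m.astype(np.uint8)); i=1+st[1:,4].argmax(); ys,xs=np.where(l==i); k=xs.argmin(); print(st[i],"left",xs[k],ys[k],"low",xs[ys.argmax()],ys.max())
p=s["tcp_pos"]+[0,0,10]
for th in (0,10,20,25,30,40):
    a=np.radians(th); print(th,proj("side",[p+[-205*np.cos(a)*.995,-205*np.cos(a)*.1,-205*np.sin(a)]],C).round())
E
```

```text
[ 362.09488208 -386.93058307   94.09047804] [-2.18145513  1.6856433   4.95486591] 43.16249547910951
[326 285  57  83 874] left 326 362 low 331 367
0 [[324. 354.]]
10 [[325. 361.]]
20 [[328. 366.]]
25 [[330. 367.]]
30 [[332. 368.]]
40 [[337. 368.]]
```

{"name": "arm_command", "arguments": {
  "motion": [
    [[0, 0, 0.06], 0, 1],
    [[0.02, 0.018, 0.06], 0, 1],
    [[0.04, 0.035, 0], 0.7, 1],
    [[0.04, 0.035, 0], 0.7, 1],
    [[0.04, 0.035, 0], 0.7, 1],
    [[0.04, 0.035, 0], 0.7, 1],
    [[0.04, 0.035, 0], 0.7, 1],
    [[0.04, 0.035, 0], 0.7, 1],
    [[0.04, 0.035, 0], 0.6, 1],
    [[0.02, 0.018, 0], 0, 1]
  ]
}}

```text
time: 8.5
tcp_pos: [683.4, -103.2, 210.2]
eef_rot: [-0.295, 3.127, 0.002]
force: [-0.2, -0.9, -0.3]
gripper_width: 43.4
finger_force: 21.5
```

```bash
cat >> h.py <<'E'
def tilt(ths,pts=None):
    s=read_state(); v=s["eef_rot"]; ya=2*np.arctan2(v[1],v[0])-np.pi/2; b=np.array([np.sin(ya),-np.cos(ya)]); b*=np.sign(b[0])
    print("tcp",s["tcp_pos"].round(1),"blade dir",np.degrees(np.arctan2(b[1],b[0])).round(1),"F",s["force"].round(1))
    im,C=look("side","tilt"); p=s["tcp_pos"]+[0,0,10]
    for th in ths:
        a=np.radians(th); print(th,proj("side",[p+np.r_[-205*np.cos(a)*b,-205*np.sin(a)]],C).round().ravel(),(p+np.r_[-205*np.cos(a)*b,-205*np.sin(a)]).round())
    m=wood(im); n,l,st,ce=cv2.connectedComponentsWithStats(m.astype(np.uint8))
    for i in range(1,n):
        if st[i,4]>150:
            ys,xs=np.where(l==i); print("blob",st[i],"left",xs.min(),ys[xs.argmin()],"low",xs[ys.argmax()],ys.max())
    return im
E
python3 -c "
from h import *
tilt((10,15,20,25,30))"
```

```text
tcp [ 683.4 -103.2  210.2] blade dir 10.8 F [-0.2 -0.9 -0.3]
10 [342. 209.] [ 485. -141.  185.]
15 [342. 213.] [ 489. -140.  167.]
20 [343. 216.] [ 494. -139.  150.]
25 [344. 219.] [ 501. -138.  134.]
30 [346. 221.] [ 509. -136.  118.]
blob [312 152  43  35 545] left 312 161 low 337 186
blob [341 155  42  62 507] left 341 214 low 345 216
blob [240 159  16  16 197] left 240 166 low 243 174
```

{"name": "arm_command", "arguments": {
  "motion": [
    [[0, 0, -0.05], 0, 1],
    [[0, 0, -0.05], 0, 1],
    [[0, 0, -0.038], 0, 1],
    [[-0.01, -0.002, 0.003], 0, 1],
    [[-0.01, -0.002, 0.012], 0, 1],
    [[-0.018, -0.003, 0.031], 0, 1],
    [[-0.023, -0.004, 0.027], 0, 1]
  ]
}}

```text
time: 9.43
tcp_pos: [620.8, -118.2, 149.3]
eef_rot: [-0.289, 3.124, -0.001]
force: [1.3, 0.7, -0.4]
gripper_width: 43.8
finger_force: 21.3
```

```bash
python3 -c "
from h import *
tilt((15,20,30,40,45,50))"
```

```text
tcp [ 620.8 -118.2  149.3] blade dir 10.6 F [ 1.3  0.7 -0.4]
15 [331. 240.] [ 426. -155.  106.]
20 [332. 243.] [ 431. -154.   89.]
30 [335. 247.] [ 446. -151.   57.]
40 [338. 250.] [ 466. -147.   28.]
45 [341. 251.] [ 478. -145.   14.]
50 [343. 251.] [ 491. -142.    2.]
blob [312 152  39  35 487] left 312 161 low 337 186
blob [240 160  16  15 196] left 240 166 low 243 174
blob [341 178  31  70 478] left 341 245 low 344 247
blob [514 355  28  34 260] left 514 364 low 525 388
```

The tilt is about 45° and forces are low. Continuing the arc.

{"name": "arm_command", "arguments": {
  "motion": [
    [[-0.027, -0.005, 0.023], 0, 1],
    [[-0.03, -0.006, 0.018], 0, 1],
    [[-0.033, -0.006, 0.014], 0, 1],
    [[-0.02, -0.004, 0.006], 0, 1],
    [[-0.01, -0.002, 0.003], 0, 1],
    [[0, 0, 0], 0, 1]
  ]
}}

```text
time: 10.22
tcp_pos: [500.4, -141.0, 210.4]
eef_rot: [-0.289, 3.127, -0.0]
force: [1.4, -0.7, 0.9]
gripper_width: 43.5
finger_force: 20.2
```

```bash
python3 -c "
from h import *
im=tilt((60,65,70,75,80,85,90))
cv2.imwrite('pics/s4c.png',cv2.resize(im[90:330,240:540],None,fx=2.5,fy=2.5)[:,:,::-1])"
```

```text
tcp [ 500.4 -141.   210.4] blade dir 10.6 F [ 1.4 -0.7  0.9]
60 [326. 260.] [ 400. -160.   43.]
65 [329. 258.] [ 415. -157.   35.]
70 [332. 257.] [ 432. -154.   28.]
75 [335. 255.] [ 448. -151.   22.]
80 [338. 252.] [ 465. -148.   19.]
85 [341. 249.] [ 483. -144.   16.]
90 [344. 246.] [ 500. -141.   15.]
blob [240 160  16  15 197] left 240 166 low 243 174
blob [312 163  17  19 179] left 312 163 low 327 181
blob [340 181  14  67 412] left 340 244 low 343 247
blob [511 359  31  36 250] left 511 384 low 523 394
```

View pics/s4c.png

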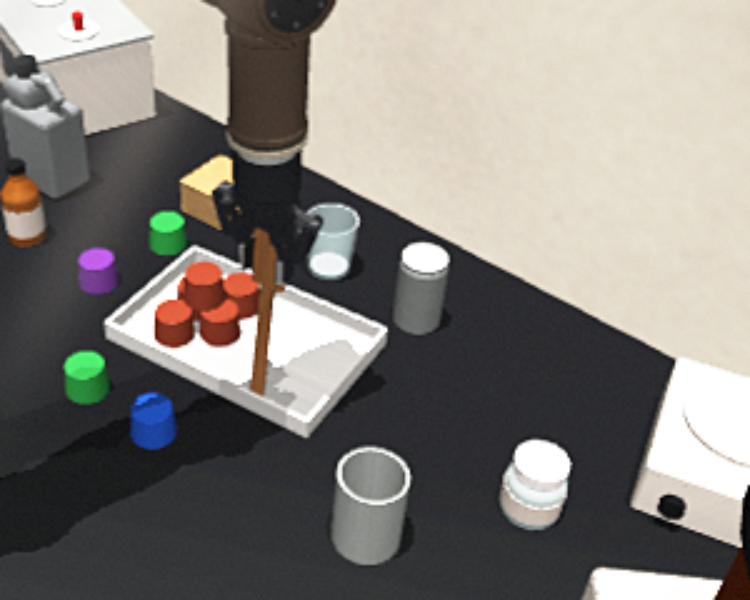

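The paddle is upright at crop (263,310), with its handle end at about (260,388). The beaker is undisturbed at (372,505). Lift and carry it over the beaker.

{"name": "arm_command", "arguments": {
  "motion": [
    [[0, 0, 0.04], 0, 1],
    [[0, 0, 0.045], 0, 1],
    [[0, -0.01, 0.045], 0, 1],
    [[-0.01, -0.038, 0], 0, 1],
    [[-0.011, -0.038, 0], 0, 1],
    [[-0.011, -0.038, 0], 0, 1],
    [[-0.011, -0.038, 0], 0, 1],
    [[-0.011, -0.038, 0], 0, 1],
    [[-0.01, -0.035, 0], 0, 1],
    [[0, 0, 0], 0, 1]
  ]
}}

```text
time: 11.52
tcp_pos: [434.4, -378.7, 338.7]
eef_rot: [0.282, -3.125, 0.0]
force: [0.9, 1.0, -0.6]
gripper_width: 43.4
finger_force: 20.5
```

```bash
python3 -c "
from h import *
im=tilt((75,80,85,90)); C=cal('side')
print(proj('side',[[429,-377,110],[390,-377,110],[468,-377,110]],C).round())
cv2.imwrite('pics/s5c.png',cv2.resize(im[130:330,280:500],None,fx=3,fy=3)[:,:,::-1])
im,C=look('top','t5'); m=wood(im); n,l,st,ce=cv2.connectedComponentsWithStats(m.astype(np.uint8)); print(st[1:][st[1:,4]>60])
print(proj('top',[[429,-377,110]],C),spots('top','beaker'))"
```

```text
tcp [ 434.4 -378.7  338.7] blade dir 10.3 F [ 0.9  1.  -0.6]
75 [383. 283.] [ 382. -388.  151.]
80 [386. 279.] [ 399. -385.  147.]
85 [389. 275.] [ 417. -382.  144.]
90 [392. 271.] [ 434. -379.  144.]
blob [240 160  16  15 196] left 240 166 low 243 174
blob [312 162  43  25 512] left 312 163 low 337 186
blob [387 192  23  83 812] left 387 269 low 390 274
blob [510 356  33  44 352] left 510 361 low 514 399
[[390. 280.]
 [380. 288.]
 [399. 272.]]
[[629  76  11  32 175]
 [222 137  49  34 284]
 [473 221  18  17 103]
 [167 239  24  23 350]
 [  2 322  24  33 335]]
[[467.95323691 234.78885208]] [(0.56, [430.0, -384.0, 53.0])]
```

View pics/s5c.png

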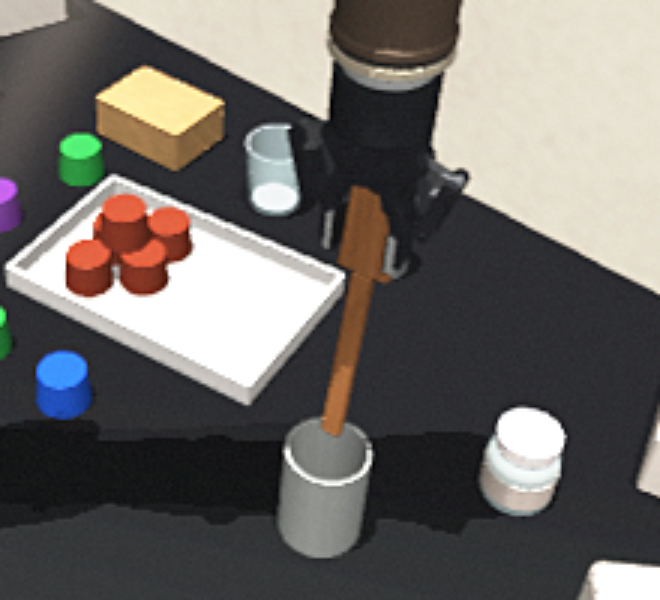

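The handle end is at crop (335,430), just above the rim opening centred at (328,450), so it is lined up. Lowering.

{"name": "arm_command", "arguments": {
  "motion": [
    [[0, 0, -0.03], 0, 1],
    [[0, 0, -0.04], 0, 1],
    [[0, 0, -0.035], 0, 1],
    [[0, 0, -0.012], 0, 1],
    [[0, 0, 0], 0, 1]
  ]
}}

```text
time: 12.3
tcp_pos: [436.5, -375.1, 222.8]
eef_rot: [0.291, -3.127, -0.001]
force: [-0.3, -0.6, -0.6]
gripper_width: 43.2
finger_force: 20.5
```

{"name": "arm_command", "arguments": {
  "motion": [
    [[0, 0, -0.008], 0, 1],
    [[0, 0, -0.006], 0, 1],
    [[0, 0, -0.003], 0, 1]
  ]
}}

```text
time: 12.68
tcp_pos: [436.1, -375.9, 205.8]
eef_rot: [-0.289, 3.128, 0.0]
force: [-0.1, 0.4, -1.9]
gripper_width: 43.5
finger_force: 20.6
```

Now lean it over onto the +x rim while it is still held.

{"name": "arm_command", "arguments": {
  "motion": [
    [[0.015, 0.003, -0.004], 0, 1],
    [[0.015, 0.003, -0.003], 0, 1],
    [[0.015, 0.003, -0.005], 0, 1],
    [[0.012, 0.002, -0.005], 0, 1],
    [[0, 0, 0], 0, 1]
  ]
}}

```text
time: 13.3
tcp_pos: [494.1, -364.2, 188.1]
eef_rot: [0.292, -3.127, -0.001]
force: [-1.6, 0.9, -0.2]
gripper_width: 43.4
finger_force: 20.6
```

```bash
python3 -c "
from h import *
im=tilt((70,75,80))
print(spots('side','beaker'))
cv2.imwrite('pics/s6c.png',cv2.resize(im[130:330,280:500],None,fx=3,fy=3)[:,:,::-1])"
```

```text
tcp [ 494.1 -364.2  188.1] blade dir 10.7 F [-1.6  0.9 -0.2]
70 [386. 305.] [ 425. -377.    5.]
75 [388. 302.] [ 442. -374.    0.]
80 [391. 299.] [ 459. -371.   -4.]
blob [312 152  43  35 548] left 312 161 low 337 186
blob [240 160  16  15 196] left 240 166 low 243 174
blob [386 226  27  64 613] left 386 287 low 386 289
[(0.71, [742.0, 165.0, 59.0]), (0.59, [576.0, -488.0, 61.0]), (0.57, [409.0, -385.0, 71.0])]
```

View pics/s6c.png

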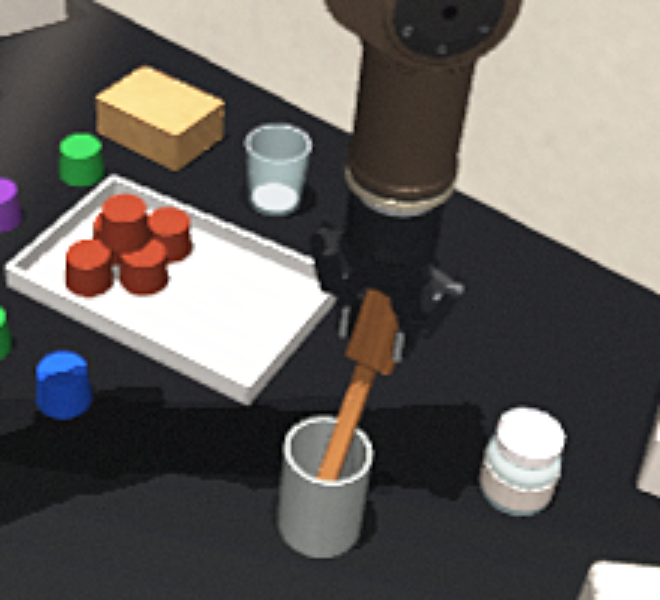

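The paddle is in the beaker leaning about 20°, and the beaker is upright at crop (325,490). Release and rise.

{"name": "arm_command", "arguments": {
  "motion": [
    [[0, 0, 0], 0, 0],
    [[0, 0, 0], 0, 0],
    [[0, 0, 0], 0, 0],
    [[0, 0, 0], 0, 0],
    [[0, 0, 0.02], 0, 0],
    [[0, 0, 0.04], 0, 0],
    [[0, 0, 0.05], 0, 0]
  ]
}}

```text
time: 14.28
tcp_pos: [492.5, -364.5, 299.3]
eef_rot: [0.289, -3.127, -0.002]
force: [1.7, 0.9, -0.3]
gripper_width: 85.3
finger_force: 0.0
```

```bash
python3 -c "
from h import *
im,C=look('side','s7'); print(spots('side','beaker'),spots('side','paddle'),spots('side','paddle_end'),read_state()['tcp_pos'])
m=wood(im); n,l,st,ce=cv2.connectedComponentsWithStats(m.astype(np.uint8)); print(st[1:][st[1:,4]>60])
import numpy as np
im,C=look('top','t7'); print(spots('top','beaker'),spots('top','paddle'),spots('top','stopper1'))
h=cv2.cvtColor(im,cv2.COLOR_RGB2HSV); 
m=((h[...,0]<10)&(h[...,1]>100)&(h[...,2]>60)).astype(np.uint8); m[:170]=0;m[250:]=0;m[:,:270]=0;m[:,400:]=0; print(cv2.boundingRect(m), m.sum())
"
```

```text
[(0.84, [409.0, -383.0, 69.0]), (0.66, [490.0, -368.0, 177.0])] [] [(0.76, [490.0, -367.0, 178.0])] [ 493.37688509 -365.17313354  299.82982716]
[[312 156  43  31 530]
 [240 160  16  16 198]
 [386 225  33  65 749]
 [510 363  28  28 158]
 [571 378  27  22 110]]
[(0.74, [427.0, -378.0, 66.0]), (0.68, [599.0, 6.0, 50.0])] [(0.71, [478.0, -367.0, 150.0])] [(0.94, [354.0, 37.0, 44.0]), (0.89, [627.0, 195.0, 40.0]), (0.83, [538.0, -18.0, 49.0]), (0.81, [539.0, 22.0, 94.0]), (0.69, [553.0, 58.0, 49.0]), (0.59, [361.0, -77.0, 43.0]), (0.56, [600.0, 3.0, 53.0]), (0.54, [498.0, 197.0, 42.0])]
(290, 186, 41, 58) 1279
```

The paddle stays in the beaker and the heap is untouched. Now the top stopper.

{"name": "arm_command", "arguments": {
  "motion": [
    [[0.006, 0.04, 0], -2.6, 0],
    [[0.006, 0.043, 0], -2.6, 0],
    [[0.006, 0.043, 0], -2.6, 0],
    [[0.006, 0.043, -0.02], -2.6, 0],
    [[0.006, 0.043, -0.02], -2.6, 0],
    [[0.006, 0.043, -0.02], -2.6, 0],
    [[0.006, 0.043, -0.02], -2.6, 0],
    [[0.006, 0.043, -0.02], -2.6, 0],
    [[0.004, 0.042, -0.02], -2.2, 0],
    [[0, 0, 0], 0, 0]
  ]
}}

```text
time: 15.92
tcp_pos: [543.5, 22.4, 176.3]
eef_rot: [-0.33, -3.119, -0.0]
force: [-0.1, -0.4, 0.4]
gripper_width: 85.7
finger_force: 0.0
```

```bash
python3 -c "
from h import *
s=read_state(); print(s['tcp_pos'].round(1),s['joint_pos'].round(2)); v=s['eef_rot']; print('ya',np.degrees(2*np.arctan2(v[1],v[0]))-90)
im,C=look('wrist','w8'); print(spots('wrist','stopper1'))
X=np.array([[547,18,95],[603,5,50],[556,49,50],[543,-14,50],[497,28,50]]); print(proj('wrist',X,C).round())
w=np.load('pics/w1.npz'); print(back('wrist',[[497,137],[492,53]],50,[w[k] for k in('K','d','R','t')]).round(), back('wrist',[[580,55]],95,[w[k] for k in('K','d','R','t')]).round())
"
```

```text
[543.5  22.4 176.3] [-0.36  0.36  0.29  1.86 -0.13  0.94  1.35]
ya -282.0916932142529
[(0.9, [559.0, 58.0, 49.0]), (0.79, [383.0, -78.0, 37.0]), (0.66, [608.0, 3.0, 49.0]), (0.65, [498.0, 191.0, 45.0]), (0.58, [541.0, 22.0, 93.0])]
[[318. 210.]
 [318. 254.]
 [357. 195.]
 [281. 195.]
 [317. 131.]]
[[602.   6.  50.]
 [545. -12.  50.]] [[548.  18.  95.]]
```

View pics/w8.png

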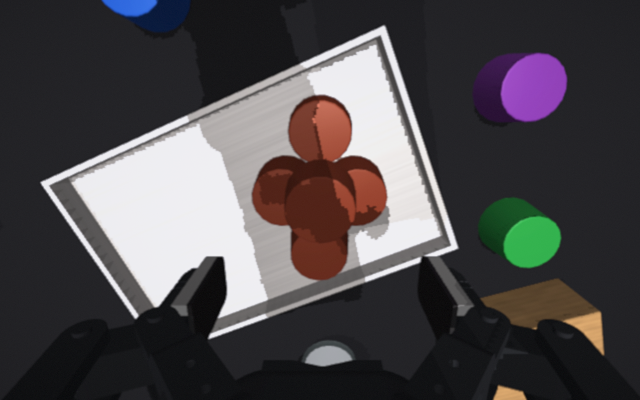

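The wrist view shows the top stopper at (320,208), A at (319,252), B at (360,193), C at (275,192) and D at (320,130). All are within 6 px of my projected estimates, so I'll pick the top one.

{"name": "arm_command", "arguments": {
  "motion": [
    [[0.003, -0.004, -0.04], 0, 0],
    [[0, 0, -0.05], 0, 0],
    [[0, 0, -0.032], 0, 0],
    [[0, 0, 0], 0, 0.6],
    [[0, 0, 0], 0, 1],
    [[0, 0, 0], 0, 1],
    [[0, 0, 0.04], 0, 1],
    [[0.01, -0.02, 0.03], 0, 1],
    [[0.014, -0.03, 0], 0, 1],
    [[0.014, -0.03, 0], 0, 1]
  ],
  "newtons": 40
}}

```text
time: 17.27
tcp_pos: [587.2, -66.8, 128.9]
eef_rot: [0.339, 3.12, 0.001]
force: [0.3, -0.2, -1.2]
gripper_width: 54.7
finger_force: 43.2
```

{"name": "arm_command", "arguments": {
  "motion": [
    [[0.014, -0.021, 0], 0, 1],
    [[0.014, -0.021, 0], 0, 1],
    [[0.013, -0.021, -0.03], 0, 1],
    [[0, 0, -0.05], 0, 1],
    [[0, 0, -0.03], 0, 1],
    [[0, 0, -0.007], 0, 1],
    [[0, 0, 0], 0, 1]
  ]
}}

```text
time: 18.15
tcp_pos: [626.3, -129.3, 12.3]
eef_rot: [-0.341, -3.122, -0.001]
force: [-9.9, 1.9, 16.4]
gripper_width: 55.1
finger_force: 50.9
```

{"name": "arm_command", "arguments": {
  "motion": [
    [[0, 0, 0.001], 0, 0],
    [[0, 0, 0], 0, 0],
    [[0, 0, 0], 0, 0],
    [[0, 0, 0.04], 0, 0],
    [[0, 0, 0.05], 0, 0],
    [[-0.004, 0.02, 0.01], 0, 0],
    [[-0.007, 0.038, 0], 0, 0],
    [[-0.007, 0.038, 0], 0, 0],
    [[-0.006, 0.038, 0], 0, 0],
    [[0, 0, 0], 0, 0]
  ]
}}

```text
time: 19.4
tcp_pos: [602.0, 10.4, 110.1]
eef_rot: [-0.33, -3.122, -0.003]
force: [0.7, 0.9, -0.1]
gripper_width: 85.5
finger_force: 0.0
```

```bash
python3 -c "
from h import *
s=read_state(); print(s['tcp_pos'].round(1))
im,C=look('wrist','w9'); print(spots('wrist','stopper1'))
viewer.snapshot('top'); print(spots('top','stopper1'))
"
```

```text
[602.   10.4 110.1]
[(0.91, [540.0, -9.0, 50.0]), (0.84, [520.0, 182.0, 32.0]), (0.77, [601.0, 4.0, 48.0]), (0.71, [559.0, 48.0, 48.0]), (0.68, [619.0, -119.0, 52.0]), (0.65, [732.0, -181.0, 34.0]), (0.61, [505.0, 32.0, 49.0]), (0.58, [634.0, 190.0, 49.0])]
[(0.91, [359.0, -79.0, 43.0]), (0.87, [627.0, 193.0, 42.0]), (0.6, [498.0, 200.0, 40.0]), (0.59, [620.0, -124.0, 47.0])]
```

{"name": "arm_command", "arguments": {
  "motion": [
    [[0.001, -0.005, -0.035], 0, 0],
    [[0, 0, -0.045], 0, 0],
    [[0, 0, -0.018], 0, 0],
    [[0, 0, 0], 0, 0.6],
    [[0, 0, 0], 0, 1],
    [[0, 0, 0], 0, 1],
    [[0, 0, 0.05], 0, 1],
    [[-0.005, -0.01, 0.05], 0, 1],
    [[-0.017, -0.036, 0], 0, 1],
    [[-0.017, -0.036, 0], 0, 1]
  ]
}}

```text
time: 20.85
tcp_pos: [565.5, -82.7, 114.8]
eef_rot: [0.338, 3.12, 0.0]
force: [0.4, -0.2, -1.6]
gripper_width: 54.8
finger_force: 43.2
```

{"name": "arm_command", "arguments": {
  "motion": [
    [[-0.017, -0.034, 0], 0, 1],
    [[-0.018, -0.034, 0], 0, 1],
    [[0, 0, -0.04], 0, 1],
    [[0, 0, -0.04], 0, 1],
    [[0, 0, -0.018], 0, 1],
    [[0, 0, 0], 0, 1],
    [[0, 0, 0], 0, 0],
    [[0, 0, 0], 0, 0],
    [[0, 0, 0], 0, 0]
  ]
}}

```text
time: 21.98
tcp_pos: [530.4, -149.8, 15.4]
eef_rot: [0.34, 3.122, 0.0]
force: [-1.1, 0.4, -0.4]
gripper_width: 85.1
finger_force: 0.0
```

{"name": "arm_command", "arguments": {
  "motion": [
    [[0, 0, 0.04], 0, 0],
    [[0, 0, 0.055], 0, 0],
    [[0.004, 0.028, 0], 9, 0],
    [[0.004, 0.028, 0], 9, 0],
    [[0.004, 0.029, 0], 9, 0],
    [[0.004, 0.029, 0], 9, 0],
    [[0.004, 0.029, 0], 9, 0],
    [[0.003, 0.029, 0], 8, 0],
    [[0.003, 0.029, 0], 8, 0],
    [[0, 0, 0], 0, 0]
  ]
}}

```text
time: 23.22
tcp_pos: [556.2, 54.1, 110.1]
eef_rot: [-1.299, 2.859, 0.002]
force: [-0.3, 0.2, -0.4]
gripper_width: 85.5
finger_force: 0.0
```

```bash
python3 -c "
from h import *
s=read_state(); v=s['eef_rot']; print(s['tcp_pos'].round(1),np.degrees(2*np.arctan2(v[1],v[0]))-90)
im,C=look('wrist','w10'); print(spots('wrist','stopper1'))
viewer.snapshot('side'); print(spots('side','stopper1'))
"
```

```text
[556.2  54.1 110.1] 138.86476983630982
[(0.97, [495.0, 183.0, 46.0]), (0.96, [615.0, -116.0, 48.0]), (0.73, [562.0, 46.0, 47.0]), (0.71, [373.0, 51.0, 26.0]), (0.57, [537.0, -13.0, 50.0]), (0.57, [625.0, 179.0, 21.0]), (0.56, [500.0, 28.0, 51.0])]
[(0.88, [521.0, -164.0, 46.0]), (0.86, [491.0, 16.0, 40.0]), (0.82, [491.0, 185.0, 36.0]), (0.78, [341.0, 20.0, 37.0]), (0.7, [617.0, -141.0, 43.0]), (0.64, [353.0, -98.0, 41.0]), (0.6, [549.0, 39.0, 52.0]), (0.58, [630.0, 178.0, 25.0]), (0.51, [539.0, -25.0, 44.0])]
```

{"name": "arm_command", "arguments": {
  "motion": [
    [[0.001, -0.005, -0.035], 0, 0],
    [[0, 0, -0.045], 0, 0],
    [[0, 0, -0.018], 0, 0],
    [[0, 0, 0], 0, 0.6],
    [[0, 0, 0], 0, 1],
    [[0, 0, 0], 0, 1],
    [[0, 0, 0.035], 0, 1],
    [[0.018, 0.004, 0], 0, 1],
    [[0.018, 0.004, 0], 0, 1],
    [[0, 0, -0.02], 0, 1]
  ]
}}

```text
time: 24.68
tcp_pos: [596.6, 55.0, 29.3]
eef_rot: [-1.29, 2.858, -0.002]
force: [-0.0, -0.9, -1.9]
gripper_width: 54.8
finger_force: 43.4
```

{"name": "arm_command", "arguments": {
  "motion": [
    [[0, 0, -0.013], 0, 1],
    [[0, 0, 0], 0, 1],
    [[0, 0, 0], 0, 0],
    [[0, 0, 0], 0, 0],
    [[0, 0, 0], 0, 0],
    [[0, 0, 0.04], 0, 0],
    [[0, 0, 0.05], 0, 0]
  ]
}}

```text
time: 25.55
tcp_pos: [592.1, 54.0, 104.0]
eef_rot: [1.291, -2.861, -0.001]
force: [1.2, 0.5, -0.2]
gripper_width: 85.7
finger_force: 0.0
```

{"name": "arm_command", "arguments": {
  "motion": [
    [[-0.007, -0.01, 0], -9, 0],
    [[-0.007, -0.01, 0], -9, 0],
    [[-0.007, -0.01, 0], -9, 0],
    [[-0.008, -0.01, 0], -9, 0],
    [[-0.008, -0.01, 0], -9, 0],
    [[-0.007, -0.009, 0], -8, 0],
    [[-0.007, -0.009, 0], -8, 0],
    [[0, 0, 0], 0, 0]
  ]
}}

```text
time: 26.55
tcp_pos: [541.6, -14.4, 104.0]
eef_rot: [-0.34, -3.123, 0.0]
force: [0.2, 0.0, 0.1]
gripper_width: 85.3
finger_force: 0.0
```

```bash
python3 -c "
from h import *
s=read_state(); v=s['eef_rot']; print(s['tcp_pos'].round(1),np.degrees(2*np.arctan2(v[1],v[0]))-90)
im,C=look('wrist','w11'); print(spots('wrist','stopper1'))
"
```

```text
[541.6 -14.4 104. ] -282.4425451483179
[(0.96, [528.0, -145.0, 50.0]), (0.96, [501.0, 178.0, 27.0]), (0.94, [618.0, -104.0, 35.0]), (0.92, [496.0, 30.0, 51.0]), (0.84, [628.0, 182.0, 33.0]), (0.7, [582.0, 53.0, 49.0]), (0.68, [533.0, -15.0, 47.0])]
```

{"name": "arm_command", "arguments": {
  "motion": [
    [[-0.001, -0.001, -0.035], 0, 0],
    [[0, 0, -0.042], 0, 0],
    [[0, 0, -0.015], 0, 0],
    [[0, 0, 0], 0, 0.6],
    [[0, 0, 0], 0, 1],
    [[0, 0, 0], 0, 1],
    [[0, 0, 0.03], 0, 1],
    [[0.011, -0.016, 0], 0, 1],
    [[0.01, -0.016, 0], 0, 1],
    [[0, 0, -0.018], 0, 1]
  ]
}}

```text
time: 27.9
tcp_pos: [563.8, -49.5, 23.8]
eef_rot: [0.345, 3.119, -0.001]
force: [-0.1, 0.3, -1.3]
gripper_width: 54.8
finger_force: 43.0
```

{"name": "arm_command", "arguments": {
  "motion": [
    [[0, 0, -0.01], 0, 1],
    [[0, 0, 0], 0, 1],
    [[0, 0, 0], 0, 0],
    [[0, 0, 0], 0, 0],
    [[0, 0, 0], 0, 0],
    [[0, 0, 0.04], 0, 0],
    [[0, 0, 0.05], 0, 0],
    [[-0.01, 0.02, 0.06], 0, 0],
    [[-0.01, 0.05, 0.06], 0, 0],
    [[-0.02, 0.05, 0.03], 0, 0]
  ]
}}

```text
time: 29.15
tcp_pos: [525.2, 62.8, 242.8]
eef_rot: [0.343, 3.119, 0.002]
force: [0.7, 1.4, -0.5]
gripper_width: 85.2
finger_force: 0.0
```

{"name": "arm_command", "arguments": {
  "motion": [
    [[-0.03, 0.045, 0], 0, 0],
    [[-0.03, 0.045, 0], 0, 0],
    [[-0.03, 0.045, 0], 0, 0],
    [[-0.03, 0.045, 0], 0, 0],
    [[-0.03, 0.045, 0], 0, 0],
    [[-0.03, 0.045, 0], 0, 0]
  ]
}}

```text
time: 29.9
tcp_pos: [343.1, 333.6, 240.3]
eef_rot: [0.34, 3.123, 0.001]
force: [0.7, -1.1, -0.1]
gripper_width: 85.6
finger_force: 0.0
```

```bash
python3 - <<'E'
from h import *
s=read_state(); print(s['time'],s['tcp_pos'].round(1))
a=.187;R=np.array([[np.cos(a),np.sin(a)],[-np.sin(a),np.cos(a)]])
im,C=look("top","t12"); h=cv2.cvtColor(im,cv2.COLOR_RGB2HSV)
m=((h[...,0]<12)&(h[...,1]>90)&(h[...,2]>50)).astype(np.uint8); m[:165]=0;m[255:]=0;m[:,:268]=0;m[:,402:]=0
n,l,st,ce=cv2.connectedComponentsWithStats(m)
for i in range(1,n):
    if st[i,4]>20: p=back("top",ce[i],38,C)[0]; print("blob",st[i],p.round(),"tray",(R@(p[:2]-[562,-47])).round())
for c in("top","side"):
    if c=="side": im2,_=look("side","s12")
    for p,q in spots(c,"stopper1"): print(c,p,q,(R@(np.array(q[:2])-[562,-47])).round())
    print(c,spots(c,"beaker"),spots(c,"paddle"),[ (k,spots(c,k)[:1]) for k in ("can","glass_beaker","jar","sample_bottle","carton")])
w=np.hstack([cv2.resize(im[150:265,255:495],(480,230)),]); v=cv2.resize(im2[150:330,260:440],(480,480))
o=np.vstack([w,v]); o=cv2.resize(o,None,fx=.84,fy=.84); cv2.imwrite("pics/fin.png",o[:,:,::-1]); print(o.shape)
E
```

```text
29.9 [343.1 333.6 240.3]
blob [350 173  18  19 280] [ 623. -128.   38.] tray [ 45. -91.]
blob [286 192  18  19 279] [592.  56.  38.] tray [49. 96.]
blob [324 198  18  20 279] [561. -47.  38.] tray [-1.  1.]
blob [362 205  19  20 286] [ 528. -148.   38.] tray [-53. -93.]
blob [300 225  18  19 282] [496.  30.  38.] tray [-50.  87.]
top 0.92 [587.0, 58.0, 50.0] [44. 99.]
top 0.88 [353.0, 39.0, 46.0] [-189.  123.]
top 0.79 [625.0, 196.0, 41.0] [107. 227.]
top 0.76 [523.0, -146.0, 51.0] [-57. -90.]
top 0.65 [362.0, -79.0, 43.0] [-202.    6.]
top 0.59 [495.0, 198.0, 42.0] [-20. 253.]
top 0.55 [489.0, 31.0, 49.0] [-57.  90.]
top [(0.96, [428.0, -376.0, 66.0])] [(0.58, [487.0, -366.0, 179.0]), (0.45, [560.0, -43.0, 4.0])] [('can', [(0.75, [752.0, -177.0, 106.0])]), ('glass_beaker', [(0.94, [781.0, -20.0, 55.0])]), ('jar', [(0.79, [592.0, -467.0, 89.0])]), ('sample_bottle', [(0.55, [485.0, 359.0, 99.0])]), ('carton', [(0.84, [758.0, 180.0, 59.0])])]
side 0.8 [489.0, 14.0, 42.0] [-60.  74.]
side 0.8 [616.0, -140.0, 44.0] [  36. -101.]
side 0.8 [352.0, -98.0, 44.0] [-216.  -11.]
side 0.73 [584.0, 43.0, 42.0] [38. 84.]
side 0.65 [558.0, -58.0, 43.0] [ -6. -10.]
side 0.59 [343.0, 24.0, 37.0] [-202.  110.]
side 0.55 [493.0, 186.0, 37.0] [-24. 242.]
side [(0.63, [410.0, -383.0, 71.0])] [(0.67, [488.0, -373.0, 176.0])] [('can', [(0.55, [746.0, -202.0, 79.0])]), ('glass_beaker', [(0.98, [759.0, -28.0, 62.0])]), ('jar', []), ('sample_bottle', [(0.71, [475.0, 353.0, 70.0])]), ('carton', [(0.72, [742.0, 165.0, 58.0])])]
(596, 403, 3)
```

All five blobs are the same size and upright, in a quincunx with no two centres closer than about 99 mm. The beaker and bystanders are where they started. Handing in.

```bash
python3 -c "
from station import workorder
print(workorder.hand_in())"
```

```text
the job is handed in; nothing more can be done
None
```

I handed the job in at about 30 s of the 72 s allowed; the hand-in returned no verdict. On the last check the paddle stood handle-down in the upright steel beaker, leaning about 0.36 rad. The five stoppers stood upright across the tray, their centres at least about 99 mm apart. The can, glass beaker, jar, sample bottle and carton were where they started; I did not re-check the jug, which the arm never went near.

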